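# Re-set the well-plate stage to its set line, taking up the play

## Robot

A 7-joint arm with a two-finger parallel gripper is mounted at the origin on the work surface. World frame = base frame: x ahead of the robot, y to its left, z up, the work surface at z = 0. Lengths are in mm, angles in rad, forces in N, time in s.
With the tool pointing down it reaches from about 400 to 900 mm from the base axis. Payload 5.6 kg.
Tool frame: the origin (TCP) lies midway between the tips of the shut fingers; the grasp point (between the pads) lies 19 mm behind it; z points along the fingers, y is the line along which they close (so a half turn about z gives the same grasp; the last joint's range is limited). The gripper opens to 92 mm and grips with 3 to 60 N. Pads are 20 mm wide; open, the fingers measure 128 mm over their backs; the gripper's body (75 mm by 189 mm) begins 69 mm behind the grasp point.
Start: joints at [-1.171, 0.468, -0.012, 1.603, 0.006, 1.071, -0.056], TCP at [278.546, 587.3, 214.592] pointing down, gripper open.
Joint ranges: [-2.53, 2.53], [-0.31, 2.02], [-1.57, 1.55], [0.28, 2.44], [-1.29, 4.43], [0.15, 1.84], [-2.92, 2.92]. Speed limits (rad/s): [2.57, 2.57, 3.14, 3.14, 3.14, 3.14, 3.14].

## Interface

Orientations are given as a rotation vector (axis times angle).
In Python, from cell import robot, grip, kin, viewer gives the robot as it stands. Calls block until the motion is done:
- robot.movep(position, orientation): joint-space move of the TCP to a pose.
- robot.servo_line(position, feed=150, rotation=None): straight line of the TCP; rotation=None keeps the orientation; feed is the mean speed in mm/s.
- robot.goto_joints(angles): joint-space move.
- grip(opening, newtons=None): opening from 0.0 (shut) to 1.0 (fully open); newtons is the grip in N (None keeps the last); returns when the fingers have stopped.
- robot.hold(seconds).
- kin.ik(position, orientation): joint angles nearest the present ones, or None.
- robot.observe(): the state.
- viewer.read_camera(name): name is "side" or "top"; returns the picture (480x640x3 uint8, red, green, blue); there is no depth.
- viewer.camera_info(name): a dict with "camera_matrix" (3x3 intrinsics, pixels), "R" (3x3) and "t" (3): a world point X has camera coordinates R X + t. Camera axes: x right, y down, z forward; pixel columns grow to the right and rows downward; lengths in mm; the calibration is good to about 2 mm. A picture is of the moment at which its call begins. camera_info takes no time and is no camera call.
A pose or a line that the arm cannot do raises robot.IKError and nothing moves.
- robot.job_done(): hands the job in; it is judged then, once.
Trained networks look in the newest picture that a camera, given by its name, has taken for a name from the list of things; names that differ only in an ending like _2 or _b are one class to them, and where a whole thing is asked for, a point or a joint stands for the part that bears it (a point fixed in the world has none). Each returns a list of dicts, best first, with "confidence" (0 to 1); they miss things now and then, are a little off and sometimes report something else, mostly with a low value. They report only what shows in the picture. A call takes as long as a camera call.
- viewer.silhouettes(name, camera): "mask" (480x640 bool, what is visible of it).
- viewer.pinpoint(name, camera): "at" ([x, y, z] in mm, in the coordinates of the camera as it stood for that picture, good to about 4 mm: a listed point, or the origin of a listed thing).
The state is a dict: "t": time; "joints": joint angles; "joint_velocities": joint speeds; "joint_torque": joint torques, N m; "tcp_pos": TCP position; "tcp_rot": TCP orientation; "contact_force": force on the tool from outside, world axes, zero at the start; "wrist_torque": the same for the moment, N m; "grip_width": opening from 0.0 (shut) to 1.0 (fully open); "grip_force": force on a finger pad.
Only numpy, scipy, OpenCV 4.12 (cv2) and the standard library are available. Lean on these libraries where they do the work, as an engineer would, in place of code of your own. Each camera call takes 0.05 s, during which the arm holds its last target. There are 200 camera calls.

## Task

The well-plate carriage was left past its set line. Using the black upright post, which has play in its mount, first draw the carriage back until it presses the sprung home plunger in by about 3 mm (feel for it, do not force it), then bring the carriage up to the set line from that side, without pushing it past the line, so that the pointer stands at the line and the play is left taken up in that forward direction. Let go of the post without disturbing the setting, and leave the set clip and everything around the stage where they are.

Things in the scene. Friction and masses are not known exactly. Their poses are not given: they have to be found in the camera images.
- stage: Fixed stage: grey base plate 220 x 400 x 12 mm (x -115 to +105), two guide rods, end blocks 42 mm high, white scale bar on the +x side. Origin: on the table under the middle between the rods, z up. Its +y is FORWARD, from the home plunger to the set line; -y is BACK; all its parts slide only along y.
- carriage_mid (a point): Middle of the aluminium carriage, 48 mm above the table (top of its 100 x 150 mm platform; a white 24-well plate on it reaches 62 mm). Slides along the rods with about 4 N of drag (plus 8 N per m/s) and stays where it is left. Post on its -x side (towards the robot), pointer on its +x side. Axes parallel to the stage's.
- post_grip (a point): Grip point of the upright black post, on its axis, 80 mm above the table, 88 mm to -x of the carriage's middle. Post: 16 mm along stage y, 20 mm along x, black from 54 to 101 mm high. Grip from above, fingers closing along stage y. Steel horns 15 to 25 mm either side of its slot's middle reach 52 mm high; above that 35 mm around are free. It only slides along y.
- post (a joint): Play of the post in the carriage, m, + is forward: -0.006 = taken up backwards (post draws carriage back), +0.006 = taken up forwards (post pushes it forward); in between the post slides with 0.6 N and the carriage stands still. At 0 post and pointer have the same stage y. Starts between -0.006 and -0.001.
- pointer (a point): Top of the steel pointer blade's tip (2.5 mm wide along y), on the carriage's +x side, 57 mm above the table, 63 mm to +x of the carriage's middle and at the same stage y. Axes parallel to the stage's.
- set_line (a point): The set line: top middle of the dark upright fin (3 mm thick) on the small aluminium clip straddling the scale bar, 58 mm above the table. The pointer is at the line when both have the same stage y. The clip is held by friction, at stage y -12 to +20 mm, different each time; the pointer starts 10 to 87 mm forward of it.
- plunger (a joint): How far the sprung home plunger is pressed in, m, 0 = out. It lies under the carriage at the stage's -y end. It meets a dog under the carriage, unseen, at a place that varies: pointer at stage y -60 to -30 mm. It yields above 7 N, then 1 mm per 2 N (9 N at 1 mm, 13 N at 3, 17 N at 5); over 5 mm damages it. Relieved, it comes out again.
- jar: Bystander: small closed screw-cap jar, 30 mm across, 42 mm tall, standing on the base plate near its +y end, on the post's side. Origin: centre of its underside.
- marker: Bystander: black marker pen, 12 mm thick, about 130 mm long, lying on the table on the robot's side of the stage. Origin: middle of its length, on its underside.
- label_roll: Bystander: roll of blank paper labels, 76 mm across, 50 mm tall, standing on the table beyond the stage. Origin: centre of its underside.
- tube_rack: Bystander: grey tube rack 70 x 160 mm with eight capped tubes, 84 mm tall, beyond the stage. Origin: centre of its underside.
- tip_box: Bystander: closed pipette-tip box 87 x 122 x 72 mm, left of the stage. Origin: centre of its underside.
- bin: Bystander: empty open blue parts bin 140 x 100 x 60 mm, right of the stage. Origin: centre of its underside.
- scanner: Bystander: hand-held barcode scanner lying on the table, about 120 x 60 x 32 mm, left of the robot's front. Origin: centre of its underside.

How it is judged (in metres and radians):
On the way:
1. the carriage, drawn back, presses the home plunger in by at least 1 mm (value of joint plunger above 0.001 m), for 0.2 s.
At the end, for the whole second after the job is handed in: The pointer is within 2 mm of the set line along the stage's y, the play is taken up forwards (post above 0.0045), the plunger is out (below 0.5 mm), the post and the jar are at rest and the post has been let go (y of pointer in the frame of set_line between -0.002 and 0.002 m and value of joint post above 0.0045 m and value of joint plunger below 0.0005 m and velocity of joint post below 0.003 m/s and linear speed of jar below 0.02 m/s); the robot touches nothing.
It fails at once if the home plunger is forced in more than 5 mm (value of joint plunger above 0.005 m).
It fails at once if the carriage is pushed forward past the set line (play taken up forwards while the pointer is more than 3.5 mm beyond the line) (value of joint post above 0.0045 m and y of pointer in the frame of set_line above 0.0035 m).
It fails at once if the set clip is shifted by more than 1.5 mm (distance of set_line from where it was at the start of the episode above 0.0015 m).
It fails at once if a bystander is moved more than 10 mm (distance of any of jar, marker, label_roll, tube_rack, tip_box, bin, scanner from where it was at the start of the episode above 0.01 m).
It also fails if it takes over 64 s, if anything falls off the work surface, if the arm or the gripper's body presses on something with over 40 N, if the wrist force passes 120 N, or if a joint passes its speed limit or range.

## Working session

There is one attempt and no reset: what is moved stays moved. The work goes in short steps, each a Python script; the robot and the scene stay as the last script left them, time stands still between calls to the robot, and variables do not carry over. Pictures are saved under pics/ and viewed, at most 10 in all, crops included, and the job is handed in when it is done.

```bash
ls; mkdir -p pics
cat > h.py <<'E'
import numpy as np, cv2
from cell import robot, grip, kin, viewer
def w(cam,p):
    i=viewer.camera_info(cam); return np.array(i["R"]).T@(np.array(p)-np.array(i["t"]))
def pin(name,cam):
    return [(round(d["confidence"],2),w(cam,d["at"]).round(1)) for d in viewer.pinpoint(name,cam)[:2]]
def ray(cam,u,v,z):
    i=viewer.camera_info(cam);R=np.array(i["R"]);t=np.array(i["t"])
    d=R.T@np.linalg.inv(i["camera_matrix"])@[u,v,1.];c=-R.T@t
    return c+d*(z-c[2])/d[2]
def proj(cam,X):
    i=viewer.camera_info(cam);q=np.array(i["camera_matrix"])@(np.array(i["R"])@X+np.array(i["t"]));return q[:2]/q[2]
E
python3 - <<'E'
from h import *
s=robot.observe();print(s["t"],s["tcp_pos"],s["tcp_rot"],s["contact_force"])
for c in("top","side"):
    im=viewer.read_camera(c);cv2.imwrite(f"pics/{c}0.png",im[...,::-1])
    i=viewer.camera_info(c);print(c,(-np.array(i["R"]).T@i["t"]).round(0),np.array(i["camera_matrix"])[0,0])
    for n in("stage","carriage_mid","post_grip","pointer","set_line","jar","marker"):print(n,pin(n,c))
print(robot.observe()["t"])
E
```

```text
pics
0.0 [278.30012302 586.77196416 213.63209681] [-6.89817198e-01 -3.06463925e+00  2.71029807e-03] [-0.27003127  0.09547319  1.01347108]
top [ 395.   23. 1079.] 463.19446499719584
stage [(0.8, array([ 5.786e+02, -4.270e+01,  3.000e-01])), (0.64, array([ 535.2, -406.2,   -0.8]))]
carriage_mid [(0.92, array([564.8,  14.2,  48.7])), (0.48, array([379.9, 399.5,   0.6]))]
post_grip [(0.48, array([482.9, -12.2,  80. ]))]
pointer [(0.62, array([628.7,  23.7,  55.3]))]
set_line [(0.68, array([653.3,  -3.7,  59.4]))]
jar [(0.43, array([455.6,  90.9,  11.6]))]
marker [(0.7, array([ 4.211e+02, -8.280e+01, -1.000e-01]))]
side [ 191. -928.  699.] 489.7144428829545
stage [(0.71, array([587. , -36.9,  -3.2]))]
carriage_mid [(0.68, array([572.1,  14.6,  47.5]))]
post_grip [(0.62, array([485.8, -14.3,  76.9]))]
pointer [(0.74, array([628.5,  31.2,  58. ]))]
set_line [(0.62, array([653.7,  -3.1,  57.3]))]
jar [(0.56, array([457.7,  89.4,  12. ])), (0.2, array([488.1, -13.4,  78.2]))]
marker [(0.57, array([427.5, -79.5,  -0.9]))]
0.8
```

View pics/top0.png

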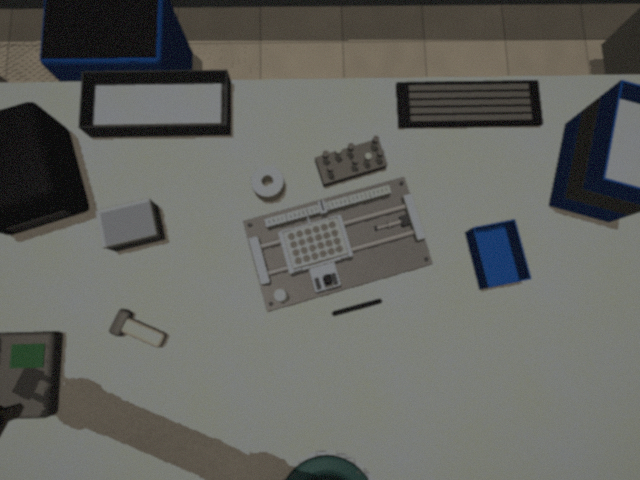

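View pics/side0.png

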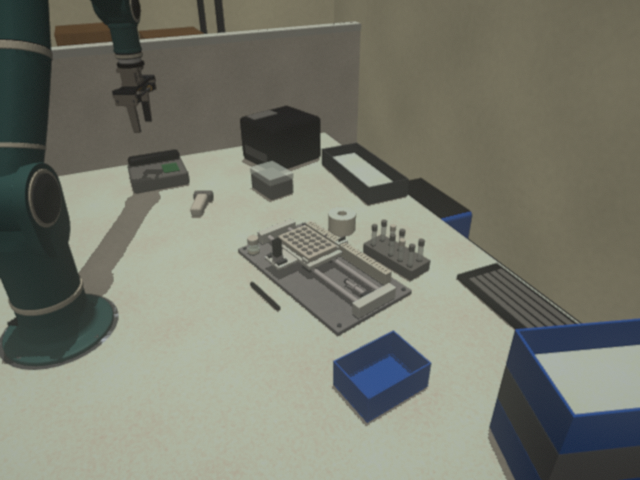

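The top view shows the stage turned about 15°, with the plate corners at about (243,220), (405,177), (432,263) and (268,311). The post is at about (327,280) and the fin at about (323,207). The pointer is left of the fin, which is forward. The side view agrees, with the post at (277,250). Next I'll refine the measurements.

```bash
cat > m.py <<'E'
from h import *
N=("carriage_mid","post_grip","pointer","set_line")
def meas(k=4,names=N,cams=("top","side")):
    out={}
    for _ in range(k):
        for c in cams:
            viewer.read_camera(c)
            for n in names:
                r=viewer.pinpoint(n,c)
                if r and r[0]["confidence"]>.35: out.setdefault((n,c),[]).append(w(c,r[0]["at"]))
    return out
E
python3 - <<'E'
from m import *
import pickle
o=meas(4)
pickle.dump(o,open("m0.pkl","wb"))
psi=np.radians(15);ex=np.array([np.cos(psi),np.sin(psi),0]);ey=np.array([-np.sin(psi),np.cos(psi),0])
for k,v in o.items(): v=np.array(v);print(k,len(v),np.median(v,0).round(1),v.std(0).round(1),"sx,sy",(np.median(v,0)@ex).round(1),(np.median(v,0)@ey).round(1))
im=cv2.imread("pics/top0.png",0)
crop=im[160:330,230:450]
seg=cv2.createLineSegmentDetector().detect(cv2.resize(crop,None,fx=2,fy=2,interpolation=cv2.INTER_CUBIC))[0][:,0]
for s in seg:
    a=s/2+[230,160,230,160];p,q=ray("top",a[0],a[1],12),ray("top",a[2],a[3],12);d=q-p;L=np.hypot(*d[:2])
    if L>70:
        an=np.degrees(np.arctan2(d[1],d[0]))%90
        print(L.round(),an.round(2),a.round(0))
im=cv2.imread("pics/top0.png")
c=cv2.resize(im[165:325,235:445],None,fx=3.7,fy=3.7,interpolation=cv2.INTER_CUBIC);cv2.imwrite("pics/crop0.png",cv2.convertScaleAbs(c,alpha=1.4))
E
```

```text
('carriage_mid', 'top') 4 [566.   10.8  49.2] [1.  0.6 1. ] sx,sy 549.5 -136.0
('post_grip', 'top') 4 [480.6 -13.   79.2] [1.7 0.7 0.9] sx,sy 460.8 -137.0
('pointer', 'top') 4 [630.6  25.   60.1] [0.6 0.9 1.2] sx,sy 615.6 -139.1
('set_line', 'top') 4 [656.3  -3.2  55.2] [27.1 53.9 23.9] sx,sy 633.1 -172.9
('post_grip', 'side') 4 [485.9 -13.8  78.1] [0.9 1.  1.4] sx,sy 465.8 -139.1
('pointer', 'side') 4 [628.1  27.   53.6] [0.6 2.1 1.4] sx,sy 613.6 -136.5
('set_line', 'side') 4 [654.5  -3.1  59.5] [1.9 0.8 1.1] sx,sy 631.4 -172.4
('carriage_mid', 'side') 3 [573.2  14.8  48.9] [1.4 0.8 1. ] sx,sy 557.5 -134.1
113.0 13.57 [332. 311. 380. 298.]
113.0 13.64 [381. 303. 334. 316.]
99.0 14.63 [266. 227. 307. 216.]
71.0 16.61 [323. 187. 314. 160.]
151.0 16.25 [385. 169. 325. 187.]
158.0 14.62 [327. 210. 391. 193.]
109.0 14.67 [403. 196. 417. 239.]
106.0 14.52 [269. 280. 257. 237.]
150.0 14.54 [345. 224. 405. 207.]
151.0 14.55 [352. 250. 414. 233.]
154.0 16.25 [324. 184. 385. 165.]
393.0 14.7 [432. 265. 269. 312.]
128.0 14.64 [294. 268. 347. 253.]
153.0 14.64 [387. 185. 326. 202.]
200.0 14.62 [324. 198. 404. 176.]
91.0 14.92 [340. 257. 303. 267.]
195.0 14.7 [243. 220. 323. 198.]
144.0 14.72 [410. 231. 352. 247.]
78.0 14.47 [317. 204. 285. 213.]
84.0 14.77 [378. 211. 344. 221.]
```

View pics/crop0.png

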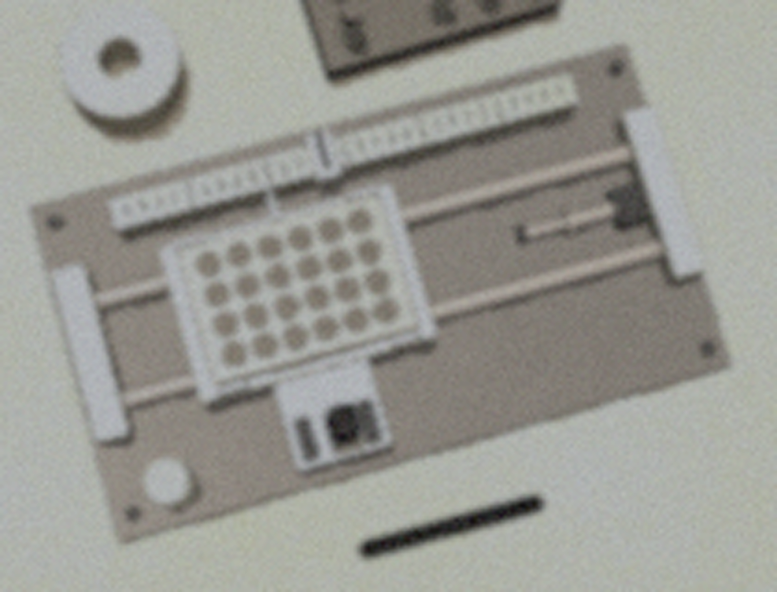

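The crop shows the fin at crop (322,148), the pointer at crop (272,200), and the post at crop (345,425). The post sits towards the back of its slot. Stage yaw is 14.65° and the line is about 35 mm behind the pointer. I'll approach with a small backward bias and grip.

```bash
cat >> h.py <<'E'
from scipy.spatial.transform import Rotation as Ro
psi=np.radians(14.65);ex=np.array([np.cos(psi),np.sin(psi),0]);ey=np.array([-np.sin(psi),np.cos(psi),0])
def rot(s):
    y=s*ey;z=np.array([0,0,-1.]);return Ro.from_matrix(np.c_[np.cross(y,z),y,z]).as_rotvec()
def st(n=5):
    F=[];P=[]
    for _ in range(n):
        o=robot.observe();F.append(o["contact_force"]);P.append(o["tcp_pos"]);robot.hold(.02)
    return np.mean(P,0),np.mean(F,0),o
E
python3 - <<'E'
from h import *
q0=robot.observe()["joints"]
T=np.array([483.2,-13.4,0])-1.0*ey
best=None
for s in(1,-1):
    q=kin.ik(list(T+[0,0,170]),list(rot(s)));print(s,None if q is None else np.round(q,2))
    if q is not None and (best is None or abs(q[6])<best[0]): best=(abs(q[6]),s)
s=best[1];print(s)
robot.movep(list(T+[0,0,170]),list(rot(s)))
grip(0.55,20)
robot.servo_line(list(T+[0,0,61]),feed=80)
P,F,o=st(10);print(o["t"],P,F,F@ey)
for c in("top","side"):
    cv2.imwrite(f"pics/{c}1.png",viewer.read_camera(c)[...,::-1])
a=cv2.imread("pics/side1.png")[190:310,200:360];b=cv2.imread("pics/top1.png")[165:325,235:445]
cv2.imwrite("pics/pre.png",np.hstack([cv2.resize(a,(400,300),interpolation=2),cv2.resize(b,(394,300),interpolation=2)]))
E
```

```text
1 [-0.32  0.25  0.33  2.06 -0.1   0.85  1.89]
-1 [-0.68  0.29  0.75  2.08 -0.26  0.87 -1.09]
-1
7.4917 [483.79208144 -14.27392837  61.40377278] [-0.08396715 -0.22789507 -0.22481811] -0.19924949249147073
```

View pics/pre.png

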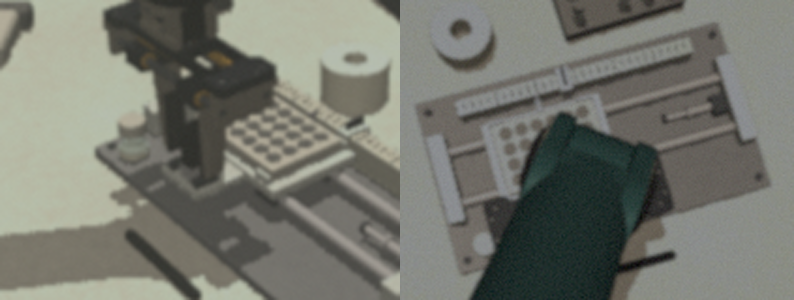

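The post stands between the fingers in the side view, and the line and pointer stay visible from the top. I'll grip and draw back with force checks.

Run:
```python
from h import *
import json
P0,F0,o=st(10)
grip(0.0,25)
P,F,o=st(10);print("grip",o["t"],o["grip_width"]*92,o["grip_force"],P.round(2),(F-F0).round(2))
c0=np.array(P0)
c=c0.copy()
robot.servo_line(list(c-62*ey),feed=50)
P,F,o=st(5);print(o["t"],(P-c0)@ey,(P-c0)@ex,P[2],(F-F0)@ey,(F-F0).round(1))
d=62.;log=[];hit=None
while d<122:
    d+=1.0
    robot.servo_line(list(c0-d*ey),feed=10)
    P,F,o=st(3);f=(F-F0)@ey;y=(P-c0)@ey;log.append((d,round(y,2),round(f,2)))
    if f>9.5 or f<-9.5: break
print(log[:6],log[-8:],o["t"],o["grip_width"]*92)
json.dump(dict(c0=list(c0),F0=list(F0),d=d),open("s.json","w"))
```

```text
grip 8.5417 16.602658707476895 24.802061319351196 [483.6  -14.46  61.13] [-0.94  0.29  2.54]
10.0167 -61.44701737597637 -0.5635281396038483 61.620191396059866 3.9936645090031666 [-5.3  2.7 12.1]
[(63.0, np.float64(-62.24), np.float64(4.71)), (64.0, np.float64(-63.22), np.float64(4.23)), (65.0, np.float64(-64.23), np.float64(4.44)), (66.0, np.float64(-65.24), np.float64(4.54)), (67.0, np.float64(-66.25), np.float64(4.71)), (68.0, np.float64(-67.27), np.float64(4.25))] [(103.0, np.float64(-102.74), np.float64(4.6)), (104.0, np.float64(-103.77), np.float64(4.33)), (105.0, np.float64(-104.62), np.float64(4.35)), (106.0, np.float64(-104.97), np.float64(5.8)), (107.0, np.float64(-105.41), np.float64(6.35)), (108.0, np.float64(-106.01), np.float64(7.96)), (109.0, np.float64(-106.63), np.float64(8.55)), (110.0, np.float64(-107.25), np.float64(9.65))] 24.4167 16.039049697726803
```

Run:
```python
from h import *
import json
S=json.load(open("s.json"));c0=np.array(S["c0"]);F0=np.array(S["F0"]);d=S["d"]
def shots(tag,k=3):
    for c in("top","side"):
        cv2.imwrite(f"pics/{c}_{tag}.png",np.mean([viewer.read_camera(c) for _ in range(k)],0).astype(np.uint8)[...,::-1])
P,F,o=st(10);print("held",((P-c0)@ey).round(2),((F-F0)@ey).round(2),o["joint_torque"])
shots("a")
d+=1;robot.servo_line(list(c0-d*ey),feed=10)
P,F,o=st(10);print("held",((P-c0)@ey).round(2),((P-c0)@ex).round(2),((F-F0)@ey).round(2))
shots("b")
S["d"]=d;json.dump(S,open("s.json","w"));print(o["t"])
a=cv2.imread("pics/side_b.png")[190:310,200:360];b=cv2.imread("pics/top_b.png")[165:325,235:445]
cv2.imwrite("pics/v2.png",np.hstack([cv2.resize(a,(400,300),interpolation=2),cv2.resize(b,(394,300),interpolation=2)]))
```

```text
held -107.23 9.31 [  2.15426177 -34.49312925   7.73858696 -18.38513732  -0.47426037
  -3.81271586  -0.18676193]
held -107.85 -2.51 10.13
25.3
```

View pics/v2.png

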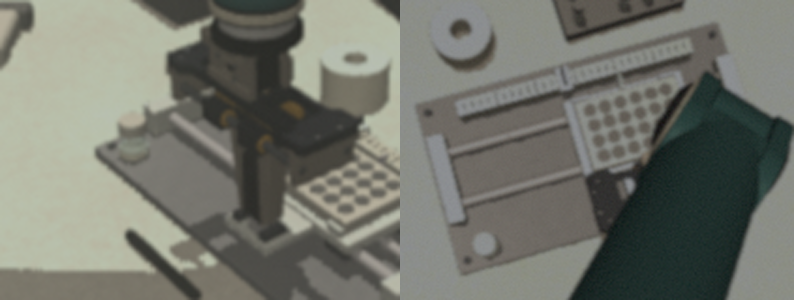

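The side view shows the post gripped. The top view has the pointer at about crop (620,80), right of the fin, and the left half of the well plate is clear. I'll measure how far the carriage moved between the two shots by image registration.

```bash
cat >> h.py <<'E'
def ecc(f1,f2,box):
    x0,x1,y0,y1=box
    a,b=[cv2.resize(cv2.imread(f,0),None,fx=4,fy=4,interpolation=cv2.INTER_CUBIC) for f in(f1,f2)]
    W=np.float32([[1,0,4*x0],[0,1,4*y0]])
    cc,W=cv2.findTransformECC(a[4*y0:4*y1,4*x0:4*x1],b,W,cv2.MOTION_TRANSLATION,(3,200,1e-6),None,5)
    du=np.array([W[0,2]/4-x0,W[1,2]/4-y0]);u,v=(x0+x1)/2,(y0+y1)/2
    dw=ray("top",u+du[0],v+du[1],60)-ray("top",u,v,60)
    return cc,dw@ey,dw@ex
E
python3 - <<'E'
from h import *
for box in((326,350,208,240),(330,356,206,232),(324,346,212,250)): print(ecc("pics/top_a.png","pics/top_b.png",box))
print("static",ecc("pics/top_a.png","pics/top_b.png",(262,310,190,230)))
E
```

```text
(0.9968884227493812, np.float64(-0.3754481820836411), np.float64(-1.6429720536434433e-05))
(0.9966655751065573, np.float64(-0.2893127792514193), np.float64(-0.016993744198856867))
(0.9955501212879172, np.float64(-0.38290955747622146), np.float64(0.061135714429163615))
static (0.9990277327441723, np.float64(-0.04967003360858799), np.float64(-0.003755111072156595))
```

Run:
```python
from h import *
import json
S=json.load(open("s.json"));c0=np.array(S["c0"]);F0=np.array(S["F0"]);d=S["d"]
for i in range(7):
    d+=1;robot.servo_line(list(c0-d*ey),feed=10)
    P,F,o=st(8)
    cv2.imwrite("pics/top_c.png",np.mean([viewer.read_camera("top") for _ in range(2)],0).astype(np.uint8)[...,::-1])
    e=np.mean([ecc("pics/top_b.png","pics/top_c.png",b)[1] for b in((326,350,208,240),(324,346,212,250))])
    f=(F-F0)@ey;print(d,((P-c0)@ey).round(2),((P-c0)@ex).round(2),P[2].round(1),f.round(2),e.round(2),(o["grip_width"]*92).round(2))
    if e<-1.7 or f>15: break
robot.hold(.3)
S["d"]=d;json.dump(S,open("s.json","w"));print(robot.observe()["t"])
```

```text
Traceback (most recent call last):
AttributeError: 'float' object has no attribute 'round'
```

Run:
```python
from h import *
import json
S=json.load(open("s.json"));c0=np.array(S["c0"]);F0=np.array(S["F0"]);d=S["d"]
for i in range(7):
    d+=1;robot.servo_line(list(c0-d*ey),feed=10)
    P,F,o=st(8)
    cv2.imwrite("pics/top_c.png",np.mean([viewer.read_camera("top") for _ in range(2)],0).astype(np.uint8)[...,::-1])
    e=np.mean([ecc("pics/top_b.png","pics/top_c.png",b)[1] for b in((326,350,208,240),(324,346,212,250))])
    f=(F-F0)@ey;print(d,np.round([(P-c0)@ey,(P-c0)@ex,P[2],f,e,o["grip_width"]*92],2))
    if e<-1.7 or f>15: break
robot.hold(.3)
S["d"]=d;json.dump(S,open("s.json","w"));print(robot.observe()["t"])
```

```text
112.0 [-108.45   -2.57   61.59   11.04   -0.49   16.13]
113.0 [-109.07   -2.71   61.51   12.02   -0.86   16.21]
114.0 [-109.67   -2.8    61.46   12.51   -1.21   16.19]
115.0 [-110.27   -2.93   61.38   13.32   -1.54   16.01]
116.0 [-110.88   -3.     61.34   13.94   -1.93   15.86]
28.8167
```

Run:
```python
from m import *
import json,pickle
S=json.load(open("s.json"));c0=np.array(S["c0"]);F0=np.array(S["F0"]);d=S["d"]
d+=1;robot.servo_line(list(c0-d*ey),feed=10);robot.hold(.4)
P,F,o=st(5);print(d,(P-c0)@ey,(F-F0)@ey)
robot.servo_line(list(c0-36*ey),feed=40)
P,F,o=st(5);print(o["t"],(P-c0)@ey,(P-c0)@ex,P[2],(F-F0)@ey)
o=meas(4,("pointer","set_line"))
pickle.dump(o,open("m1.pkl","wb"))
for k,v in o.items(): v=np.array(v);print(k,len(v),np.median(v,0).round(1),"sx,sy",(np.median(v,0)@ex).round(1),(np.median(v,0)@ey).round(1),(v@ey).round(1))
for c in("top","side"):
    cv2.imwrite(f"pics/{c}_d.png",np.mean([viewer.read_camera(c) for _ in range(3)],0).astype(np.uint8)[...,::-1])
X=np.array([645,-5,58]);ims=[]
for c in("top","side"):
    u,v=proj(c,X).astype(int);print(c,u,v);ims.append(cv2.convertScaleAbs(cv2.resize(cv2.imread(f"pics/{c}_d.png")[v-20:v+20,u-20:u+20],(400,400),interpolation=2),alpha=1.4))
cv2.imwrite("pics/v3.png",np.hstack(ims));print(robot.observe()["t"])
```

```text
117.0 -111.4855247484009 14.22641528382103
31.7917 -36.04859712619869 -0.14086390502562196 61.09760060564845 -3.4467538452786006
('pointer', 'top') 4 [642.9 -21.7  59.9] sx,sy 616.5 -183.6 [-183.6 -184.  -186.  -181.2]
('set_line', 'top') 4 [655.8  -4.1  57.6] sx,sy 633.5 -169.9 [-169.5 -187.7 -170.5 -169.3]
('pointer', 'side') 4 [640.4 -19.3  53.1] sx,sy 614.7 -180.7 [-180.  -181.3 -177.3 -183.2]
('set_line', 'side') 4 [653.5  -3.9  60.2] sx,sy 631.3 -169.0 [-166.1 -168.5 -169.5 -169.5]
top 321 208
side 336 238
33.3083
```

View pics/v3.png

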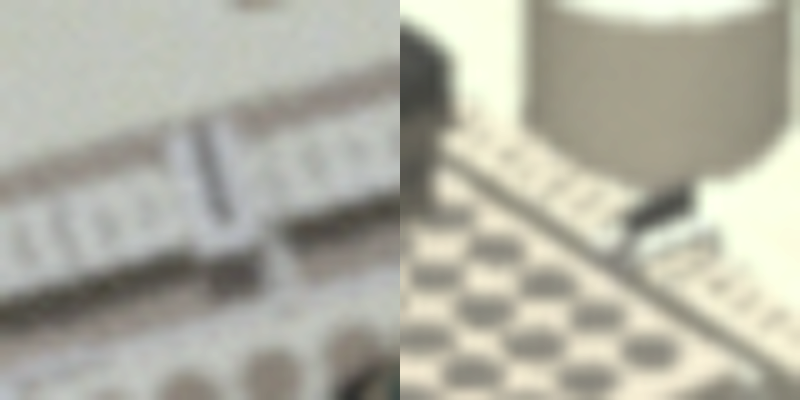

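The crop shows the dark fin centred at about crop (212,170), and the pale pointer blade at about crop (280,262), still about 10 mm back of the line. Next I'll resample to stage axes for a sub-pixel profile.

```bash
cat >> h.py <<'E'
def rect(f,z=57.5,sx=(600,645),sy=(-195,-155),st_=.25):
    A=np.arange(*sx,st_);B=np.arange(*sy,st_)
    i=viewer.camera_info("top");a,b=np.meshgrid(A,B,indexing="ij")
    X=a[...,None]*ex+b[...,None]*ey+[0,0,z]
    q=(X@np.array(i["R"]).T+i["t"])@np.array(i["camera_matrix"]).T;q=(q[...,:2]/q[...,2:]).astype(np.float32)
    return A,B,cv2.remap(cv2.imread(f,0).astype(np.float32),q[...,0],q[...,1],cv2.INTER_CUBIC)
E
python3 - <<'E'
from h import *
A,B,I=rect("pics/top_d.png")
for x in range(602,644,3):
    s=(A>=x)&(A<x+3);p=I[s].mean(0);print(x,p[::8].round().astype(int), "min",B[p.argmin()])
print(B[::8])
J=cv2.resize(np.clip(I[::-1]*1.4,0,255).astype(np.uint8),(640,720));cv2.imwrite("pics/r.png",cv2.resize(J,(533,600)))
E
```

```text
602 [ 97  98  99  98  98 107 116 120 113 102  85  73  71  74  72  77  87  96
 101 101] min -171.0
605 [ 84  86  88  87  86  96 112 118 109  92  73  59  57  59  61  64  79  85
  90  91] min -171.5
608 [ 62  63  66  66  67  78  98 111 104  86  73  66  62  60  61  65  69  68
  68  67] min -169.0
611 [ 56  56  55  55  57  68  85 100 102  97  97  97  94  92  92  88  77  65
  58  57] min -189.25
614 [ 81  83  83  78  79  82  91 101 112 120 124 126 127 127 126 119 102  89
  83  78] min -155.5
617 [120 122 122 119 115 112 116 117 122 130 129 121 119 127 134 131 122 119
 122 121] min -185.25
620 [132 135 137 135 128 125 127 131 131 131 123 103 100 117 133 135 133 136
 138 136] min -171.75
623 [125 129 136 135 127 124 127 130 130 128 122 102  94 110 129 135 132 134
 134 131] min -171.25
626 [124 126 134 136 131 126 127 130 132 131 121 103  97 113 130 133 131 132
 134 128] min -171.5
629 [126 128 134 135 131 129 131 134 135 132 123 102  97 115 134 137 134 133
 135 133] min -171.5
632 [130 131 134 134 129 126 128 129 131 131 121 101  94 111 127 132 128 126
 133 135] min -171.5
635 [115 116 120 118 113 110 113 118 126 132 120  99  95 114 129 130 120 112
 115 121] min -171.75
638 [101 101 102 103 102  99 102 109 119 127 118 100  98 115 129 126 113 101
 100 103] min -171.75
641 [106 105 102 103 105 102 103 107 114 119 113 103 102 113 121 117 110 106
 105 102] min -171.75
[-195. -193. -191. -189. -187. -185. -183. -181. -179. -177. -175. -173.
 -171. -169. -167. -165. -163. -161. -159. -157.]
```

View pics/r.png

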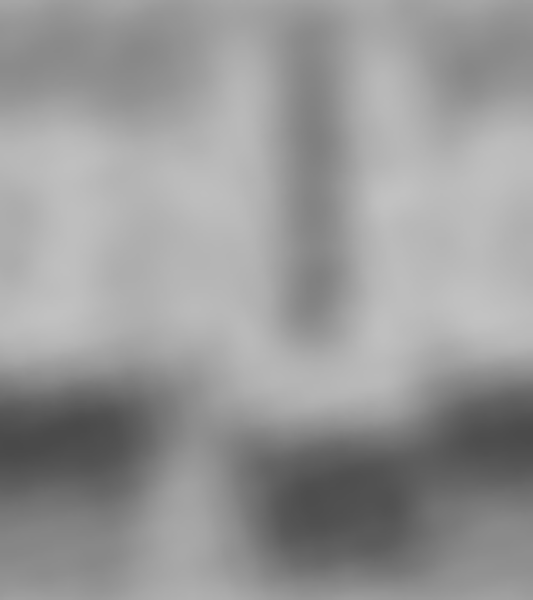

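```bash
cat > step.py <<'E'
from m import *
import json,sys
S=json.load(open("s.json"));c0=np.array(S["c0"]);F0=np.array(S["F0"])
d=float(sys.argv[1]);tag=sys.argv[2]
robot.servo_line(list(c0-d*ey),feed=8)
P,F,o=st(6);print(o["t"],(P-c0)@ey,(P-c0)@ex,P[2],(F-F0)@ey)
for c in("top","side"):
    cv2.imwrite(f"pics/{c}_{tag}.png",np.mean([viewer.read_camera(c) for _ in range(4)],0).astype(np.uint8)[...,::-1])
A,B,I=rect(f"pics/top_{tag}.png")
for x0,x1 in((602,606),(606,610),(610,614),(620,626),(626,632),(632,638)):
    p=I[(A>=x0)&(A<x1)].mean(0);g=np.abs(np.gradient(p));print(x0,"max",B[p.argmax()],"min",B[p.argmin()],p[::6].round().astype(int))
print(B[::6])
J=cv2.resize(np.clip(I[::-1]*1.4,0,255).astype(np.uint8),(400,450))
u,v=proj("side",np.array([645,-5,58])).astype(int)
K=cv2.cvtColor(J,8);L=cv2.convertScaleAbs(cv2.resize(cv2.imread(f"pics/side_{tag}.png")[v-14:v+14,u-12:u+13],(400,450),interpolation=2),alpha=1.3)
cv2.imwrite(f"pics/v_{tag}.png",np.hstack([K,L]))
for b in((312,336,215,240),(316,340,213,236)):print("moved",ecc("pics/top_d.png",f"pics/top_{tag}.png",b))
E
python3 step.py 30 e
```

```text
34.2917 -29.829762974007522 -0.05142803634876891 61.11243180218468 -3.124407467220473
602 max -174.25 min -166.5 [ 95  97  98  98  97  96  96  97  97  97  97  99 104 110 112 107  98  88
  77  72  76  84  93  98 100 100 101]
606 max -173.75 min -166.75 [ 72  74  76  76  74  74  74  74  72  72  74  80  90 100 106 102  91  77
  65  61  64  71  76  78  78  80  80]
610 max -173.75 min -188.25 [ 56  57  57  57  56  56  57  57  58  60  70  85  96 105 108 105  98  89
  84  83  82  78  69  62  58  58  57]
620 max -190.5 min -171.5 [127 130 135 137 134 129 126 124 127 130 131 131 131 125 112  99  98 110
 124 134 135 133 133 135 136 133 131]
626 max -189.25 min -171.5 [124 125 131 135 136 132 128 127 130 132 132 133 133 126 114  99  95 107
 122 132 134 133 133 134 133 131 128]
632 max -166.0 min -171.5 [122 122 124 126 125 122 118 117 120 123 126 130 131 124 111  96  92 105
 122 131 130 124 121 121 123 126 127]
[-195.  -193.5 -192.  -190.5 -189.  -187.5 -186.  -184.5 -183.  -181.5
 -180.  -178.5 -177.  -175.5 -174.  -172.5 -171.  -169.5 -168.  -166.5
 -165.  -163.5 -162.  -160.5 -159.  -157.5 -156. ]
moved (0.9660178931227045, np.float64(7.227149158248877), np.float64(0.784379043848991))
moved (0.9725625487449706, np.float64(7.15868781295199), np.float64(0.6785652496800825))
```

View pics/v_e.png

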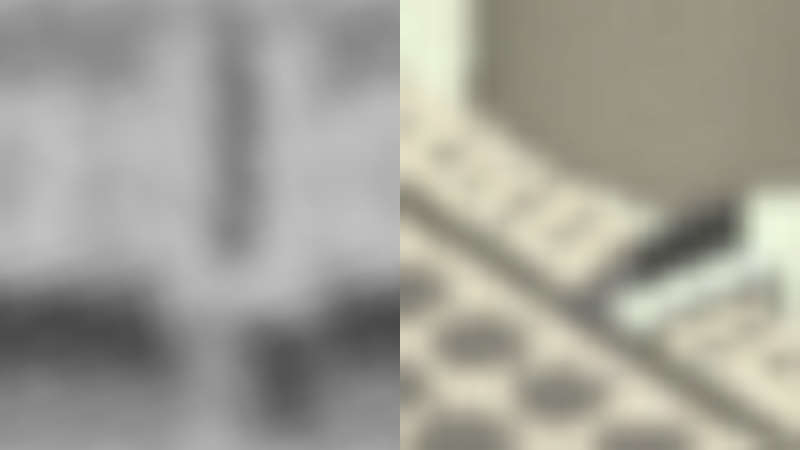

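The rectified top view has the fin at about −171.5 and the pointer at about −174 in stage y, so it's roughly 2.4 mm short. In the side view the fin is at about crop (690,240). I'll advance 2.2 mm and compare again.

```bash
python3 step.py 27.8 f
python3 - <<'E'
from m import *
o=meas(4,("pointer","set_line"))
for k,v in o.items(): v=np.array(v);print(k,(v@ey).round(1),(v@ex).round(1))
print(robot.observe()["t"])
E
```

```text
35.2167 -27.76818306592162 0.02576916053706757 61.14204274611981 -3.4464280374291762
602 max -171.75 min -165.25 [ 96  96  97  98  97  97  98  99  98  95  93  95  95  98 103 108 108 101
  90  79  77  82  90  96 100 100 100]
606 max -172.0 min -165.0 [ 73  74  74  75  76  75  74  74  72  71  71  70  77  88 100 107 106  96
  82  71  66  69  74  77  79  80  80]
610 max -172.75 min -189.75 [ 56  57  56  55  56  57  57  57  57  61  69  77  87 101 111 115 111 102
  93  87  83  77  70  63  59  56  56]
620 max -190.25 min -171.5 [127 130 134 136 135 130 125 124 127 129 129 130 130 125 112  99  98 110
 124 133 134 133 134 135 136 134 131]
626 max -189.5 min -171.5 [123 126 130 134 135 132 129 128 129 132 132 132 132 126 113  99  96 108
 123 133 133 133 134 134 134 131 128]
632 max -165.5 min -171.5 [122 123 125 127 126 122 119 117 120 123 126 129 130 124 112  97  93 105
 121 130 131 126 120 120 123 126 127]
[-195.  -193.5 -192.  -190.5 -189.  -187.5 -186.  -184.5 -183.  -181.5
 -180.  -178.5 -177.  -175.5 -174.  -172.5 -171.  -169.5 -168.  -166.5
 -165.  -163.5 -162.  -160.5 -159.  -157.5 -156. ]
moved (0.9438729363856354, np.float64(9.632742580553746), np.float64(1.105499841722215))
moved (0.9504688956399044, np.float64(9.57798187278836), np.float64(0.9358829536000051))
('pointer', 'top') [-174.1 -176.8  -24.7 -173.8] [614.6 614.3 461.6 616.5]
('set_line', 'top') [-171.6 -167.5 -169.1] [634.2 635.1 634.2]
('pointer', 'side') [-170.2 -173.2 -171.9 -170.5] [613.5 615.1 612.3 614.7]
('set_line', 'side') [-167.9 -169.8 -168.3 -171.8] [633.3 632.5 630.8 631.6]
36.8333
```

View pics/v_f.png

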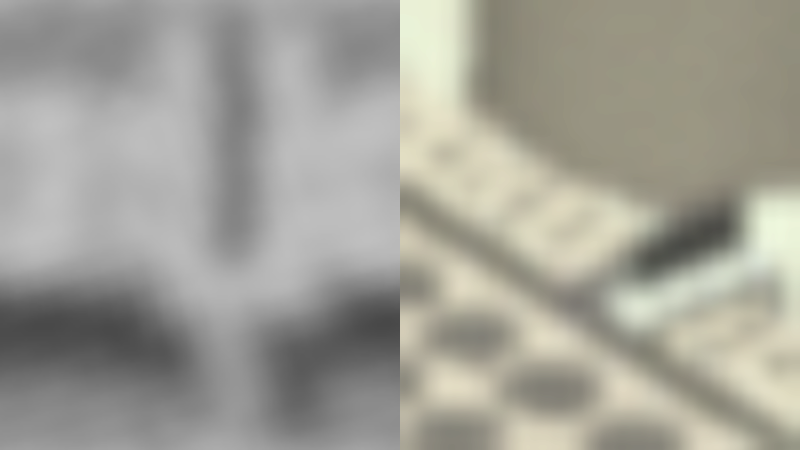

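The profile now gives the pointer at −171.9 and the fin at −171.5, while the networks read about 2–4 mm short. To settle it I'll cross-check in the side view with projected overlays.

Run:
```python
from h import *
im=cv2.imread("pics/side_f.png");u0,v0,n=326,227,24
z=24
L=cv2.convertScaleAbs(cv2.resize(im[v0:v0+n,u0:u0+n+6],None,fx=z,fy=z,interpolation=2),alpha=1.3)
def pt(sx,sy,h):
    p=proj("side",sx*ex+sy*ey+[0,0,h]);return ((p-[u0,v0]+.5)*z).round().astype(int)
for sx in(622,641):
    p=pt(sx,-171.8,58);print("fin",sx,p);cv2.circle(L,tuple(int(a) for a in p),3,(0,0,255),-1)
for D,col in((0,(0,255,0)),(-2,(255,255,0)),(-4,(255,0,0))):
    p=pt(615,-171.8+D,57);print("ptr",D,p);cv2.circle(L,tuple(int(a) for a in p),3,col,-1)
cv2.imwrite("pics/ov.png",L)
```

```text
fin 622 [293 294]
fin 641 [433 232]
ptr 0 [241 325]
ptr -2 [254 333]
ptr -4 [266 341]
```

View pics/ov.png

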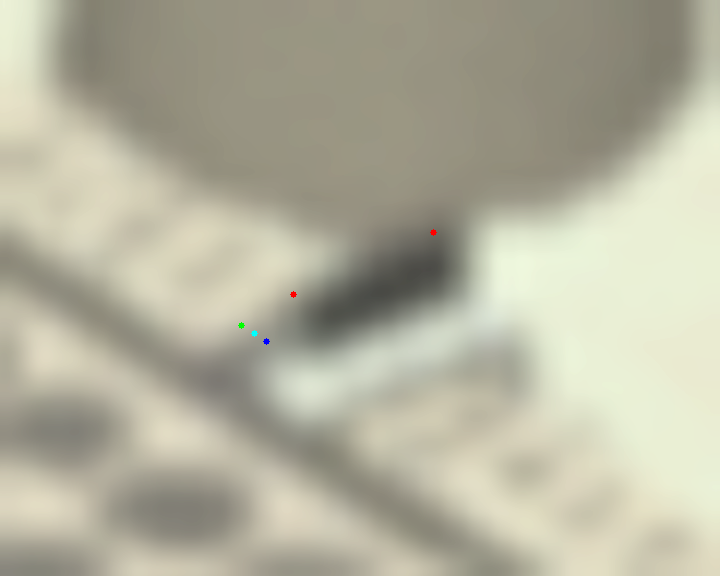

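In the side view the grey pointer face, from about (215,375) to (285,320), runs nearly in line with the dark fin. That puts it within about 1 mm. I'll nudge 0.5 mm forward, release, rise, and check.

```bash
python3 step.py 27.3 g | grep -v "^\["
python3 - <<'E'
from m import *
o=robot.observe();p=np.array(o["tcp_pos"])
for g in(.22,.3,.55): grip(g)
P,F,o=st(5);print(o["t"],P-p,o["grip_width"]*92)
robot.servo_line([P[0],P[1],190],feed=80)
viewer.read_camera("top")
cv2.imwrite("pics/top_h.png",np.mean([viewer.read_camera("top") for _ in range(4)],0).astype(np.uint8)[...,::-1])
A,B,I=rect("pics/top_h.png")
for x0,x1 in((602,606),(606,610),(610,614),(626,632)):
    q=I[(A>=x0)&(A<x1)].mean(0);print(x0,"max",B[q.argmax()],"min",B[q.argmin()])
o=meas(2,("pointer","set_line","post_grip"))
for k,v in o.items(): v=np.array(v);print(k,(v@ey).round(1))
print("tcp sy",P@ey,robot.observe()["t"])
E
```

```text
37.1667 -27.33465915112209 0.030691038359443645 61.14574041565199 -3.385755329807581
602 max -171.25 min -164.75 [ 96  98  99  99  98  97  97  98  97  96  94  93  93  96 102 107 109 105
  97  85  80  82  89  97 101 100 100]
606 max -171.5 min -179.0 [ 73  75  77  77  76  75  74  74  73  71  70  69  76  88 104 115 117 108
  94  80  70  72  75  78  78  79  79]
610 max -171.75 min -188.75 [ 56  57  57  57  56  56  57  57  59  61  68  78  85  95 103 111 111 104
  97  89  84  77  70  63  58  57  57]
620 max -160.25 min -171.5 [127 130 134 136 135 129 125 124 127 130 129 130 131 127 113  99  97 109
 124 132 134 133 135 137 136 133 130]
626 max -189.75 min -171.5 [125 125 131 135 135 132 128 128 129 131 133 133 132 126 114 100  97 107
 122 133 134 133 133 134 134 131 129]
632 max -165.75 min -171.5 [122 123 126 127 125 122 119 118 120 122 126 130 131 125 111  97  94 106
 122 131 130 124 120 120 123 126 127]
 -180.  -178.5 -177.  -175.5 -174.  -172.5 -171.  -169.5 -168.  -166.5
 -165.  -163.5 -162.  -160.5 -159.  -157.5 -156. ]
moved (0.9383901655829905, np.float64(10.162047803547607), np.float64(1.054372046440644))
moved (0.9524487898614644, np.float64(10.063352189513996), np.float64(0.9314070405511679))
38.7583 [-0.05013912  0.02171119 -0.00862579] 50.51976616962593
602 max -157.0 min -178.0
606 max -170.75 min -180.75
610 max -171.5 min -183.5
626 max -189.75 min -171.5
('pointer', 'top') [-173.4 -170.7]
('set_line', 'top') [-169.1 -170. ]
('pointer', 'side') [-172.1 -171. ]
('set_line', 'side') [-170.8 -168.4]
('post_grip', 'side') [-166.6 -164.8]
tcp sy -163.4417524764508 41.5833
```

```bash
python3 -c "
from h import *
print(robot.job_done(), robot.observe()['t'])"
```

```text
the job is handed in; nothing more can be done
the job is handed in; nothing more can be done
```

The job is handed in, with no verdict returned: I pressed the plunger in an estimated 1.5–3.5 mm, then brought the pointer up to the line from behind. The top image puts it within about 0.5 mm of the line (the networks read about 2 mm short), with the post let go and the play reading about +6 mm forward.

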